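Clamp a manifold block with the capstan

TASK

Set the square manifold block lengthwise on the narrow bed of the bench clamp, centred across the bed and with its round port upward, and let go of it. Then wind the spoked capstan clockwise (seen from above), pushing spoke after spoke, until the jaw grips the block firmly against the end stop: you will feel the resistance to the push on the spoke rise by about as much again as it took to wind it freely. Do not push any spoke with more than 22 N, do not disturb the other fittings and things on the bench, and leave the block clamped.

Things in the scene. Friction and masses are not known exactly. Their poses are not given: they have to be found in the camera images.
- clamp: Grey bench clamp, fixed: base plate 150 x 410 x 12 mm, a steel bed (beam 24 mm wide in x, top 40 mm above the table), a moving jaw, an end stop and a gear case (90 x 110 mm, top 70 mm above the table) under a spoked capstan. Origin at table height; y runs along the bed from the end stop to the jaw and on to the capstan, whose axis is at x = 0, y = +125 mm; z up; +x points away from the robot.
- bed (a point): Point on the bed's top face (40 mm above the table), on its centre line, at clamp y = -52 mm, about midway between open jaw and end stop; axes as the clamp's. The end stop (steel plate 44 mm wide, top 82 mm above the table) is set anew for every job: its face lies 42 to 62 mm from this point towards -y, and where exactly is not measured.
- guard (a point): Middle of the front edge of the fixed clear plastic guard over the capstan, on its top (147 mm above the table; underside 135 mm), at clamp x = +20, y = +130 mm; axes as the clamp's. It is a level sheet on two posts and reaches from here 105 mm towards +x and 95 mm to either side in y. It covers the capstan's +x half: spokes pass under it there and can be pushed only on the -x side, the robot's.
- jaw: Moving steel jaw, 44 mm wide (x), 28 mm thick, 41 to 79 mm above the table, with a spring-backed face plate (16 N/mm) on a round ram. Origin at table height under its clamping face; axes as the clamp's. The face is at clamp y = 0 when fully open and moves towards -y by 16 mm per radian of the capstan turned clockwise. Move it by the capstan only, not by hand.
- capstan: Steel hub 44 mm across, top 128 mm above the table, with four level spokes: 12 mm round rods ending in black 24 mm balls, centres 90 mm from the axis. Origin on the upright axis at the spokes' mid height, 110 mm above the table; spokes point along its own +x, +y, -x, -y and turn with it. Clockwise from above (yaw decreasing) closes the jaw; 5.5 rad in all, the start 0 to 0.5 rad from open.
- case_top (a point): Centre of the gear case's top, on the capstan's axis, 70 mm above the table (34 mm free below the spokes). How the capstan feels: friction of 0.5 N m, about 7 N of push 75 mm from the axis, holds it where it is left, also when clamped. Once on the block, resistance climbs by about 3 N per 0.07 rad; a push of 12 to 18 N at 75 mm clamps well; over 22 N on a spoke is too much.
- block_mid (a point): Centre of the plain steel manifold block, 32 (x) x 60 (y, length) x 32 mm (z), 0.2 to 0.45 kg; the point is 16 mm above its underside. A round port 20 mm across stands 12 mm up from its top, 15 mm off the middle along y. Its end faces (a dark port hole in each) go between jaw and end stop, either way round. It starts on the table right of the clamp (-y), port up.
- coupling: Bystander: upright steel coupling with a hexagon, 60 mm tall, 38 mm across, origin under its centre.
- nut: Bystander: steel hexagon nut, 40 mm across flats, 18 mm high, origin under its centre.
- elbow: Bystander: brass elbow fitting, 59 x 26 x 49 mm high, origin under its corner block.
- plug: Bystander: brass hexagon plug, 27 mm across flats, 26 mm high, origin under its centre.
- spanner: Bystander: spanner, 180 mm long, lying flat, origin near its middle.
- tin: Bystander: round jar 64 mm across, 75 mm high, origin under its centre.
- collar: Bystander: steel ring 44 mm across, 20 mm high, origin under its centre.
Not all that is in view belongs to the job. What is shaped like the part that bears block_mid but orange or purple is not meant.

How it is judged:
On the way, in this order (a step that is already met when the one before it is completed fails the run):
1. the block stands on the bed between jaw and end stop, port up, lengthwise, let go and not yet clamped (x of block_mid in the frame of clamp between -0.008 and 0.008 m and y of block_mid in the frame of clamp between -0.115 and 0 m and z of block_mid in the frame of clamp between 0.051 and 0.061 m and angle between block_mid's own z axis and vertical below 0.1 rad and angle between the y axis of block_mid and the y axis of clamp, either way round below 0.15 rad and contact force between the fingers and block below 0.05 N and contact force between jaw and block below 5 N), for 0.2 s.
2. the jaw presses the block against the end stop (x of block_mid in the frame of clamp between -0.008 and 0.008 m and y of block_mid in the frame of clamp between -0.115 and 0 m and z of block_mid in the frame of clamp between 0.051 and 0.061 m and angle between block_mid's own z axis and vertical below 0.1 rad and angle between the y axis of block_mid and the y axis of clamp, either way round below 0.15 rad and contact force between jaw and block above 15 N), for 0.2 s.
At the end, for the whole second after the job is handed in: The block is on the clamp's bed, port up (within 0.1 rad), lengthwise (within 0.15 rad), its centre within 8 mm of the bed's centre line and resting on the bed, gripped by the jaw with more than 15 N against the end stop; block and capstan are at rest (all of step 2 and linear speed of block below 0.01 m/s and angular speed of capstan below 0.05 rad/s); the robot touches nothing.
It fails at once if a spoke or the hub is pushed with more than 22 N (contact force between any of the fingers, the arm and capstan above 22 N).
It fails at once if the jaw is moved by the robot directly (contact force between any of the fingers, the arm and jaw above 10 N).
It fails at once if another thing on the bench is moved more than 30 mm (distance of any of coupling, nut, elbow, plug, spanner, tin, collar from where it was at the start of the episode above 0.03 m).
It also fails if it takes over 72 s, if anything falls off the work surface, if the arm or the gripper's body presses on something with over 40 N, if the wrist force passes 120 N, or if a joint passes its speed limit or range.

ROBOT

A 6-joint arm with a two-finger parallel gripper is mounted at the origin on the work surface. World frame = base frame: x ahead of the robot, y to its left, z up, the work surface at z = 0. Lengths are in m, angles in rad, forces in N, time in s.
With the tool pointing down it reaches from about 0.275 to 0.825 m from the base axis. Payload 4.9 kg.
Tool frame: the origin (TCP) lies at the very end of the fingers, on their centre line; the grasp point (between the pads) lies 19 mm behind it; z points along the fingers, y is the direction in which the jaws open and shut (so a half turn about z gives the same grasp; the last joint's range is limited). The gripper opens to 85 mm and grips with 20 to 120 N. Pads are 22 mm wide; open, the fingers measure 114 mm over their backs; the gripper's body (76 mm by 85 mm) begins 54 mm behind the grasp point. The pads swing forward as they close: fully open they stand 13 mm farther back than shut.
Start: joints at [1.139, 0.326, -0.193, 1.052, 0, 1.437], TCP at [0.161, 0.526, 0.231] pointing down, gripper open.
Joint ranges: [-2.65, 2.65], [-0.97, 1.79], [-1.3, 1.35], [-1.93, 2.1], [-1.47, 1.37], [-3.14, 3.14]. Speed limits (rad/s): [2.57, 2.57, 3.14, 3.14, 3.14, 3.14].

INTERFACE

Orientations are given as a rotation vector (axis times angle).
In Python, from plant import status, viewer, close_job gives the robot as it stands. The module is installed in compiled form; this text tells all that it offers.
- The arm moves only by the shell command python3 -m pendant 'ROWS' [FORCE]. ROWS is JSON, a list of rows, each a list of 3 entries, a list of its own where there are three numbers: the turn, a rotation vector about the tool's x, y, z in degrees, then the shift along the tool's x, y, z in mm, then the closure, from 0 (fully open) to 1 (shut). A call has 1 to 8 rows; each row is the pose to reach, as a shift and turn from the pose commanded when the call began, along the tool's axes at that moment; what a row does not reach only later rows make up. A row lasts 1/12 s, in which the tool goes at most 41.7 mm and 7.16 degrees, less where a joint would pass 70% of its speed; a pose out of reach is approached as far as the arm can. A call with a gripper value outside its range is refused whole. The fingers move at their own pace and stop on an object; FORCE is the grip in N (left out, the last holds). Time passes only in rows, so rows that repeat a pose let the fingers close. It gives the time, the measured TCP pose, the force and the opening at its end, in the units of the state.
- status.read_state(): the state, without advancing time (a new reading comes with each control period).
- viewer.grab_frame(name): name is "side" or "top" or "wrist"; returns the picture (420x560x3 uint8, red, green, blue); there is no depth.
- viewer.camera_model(name): a dict with "vertical_fov" (degrees; the focal length in pixels is half the picture's height over the tangent of half this angle, whatever the lens; pixels are square), "cx", "cy" (the principal point, pixels), "world_from_camera" (4x4, takes a point from camera to world coordinates). Camera axes: x right, y down, z forward; pixel columns grow to the right and rows downward; lengths in m; the calibration is good to about 2 mm. The wrist camera is an equidistant fisheye: a pixel r from the principal point sees the ray r / f radians off the axis. A picture is of the moment at which its call begins: read the wrist's pose just before it. camera_model takes no time and is no camera call; for the wrist camera it gives the pose at the moment of the call.
- close_job(): hands the job in, once; it reports no verdict.
The state is a dict: "time": time; "joints": joint angles; "joint_vel": joint speeds; "joint_torque": joint torques, N m; "ee_pos": TCP position; "eef_rot": TCP orientation; "force": force on the tool from outside, world axes, zero at the start; "wrist_torque": the same for the moment, N m; "width": opening from 0.0 (shut) to 1.0 (fully open).
Only numpy, scipy, OpenCV 4.12 (cv2) and the standard library are available. Lean on these libraries where they do the work, as an engineer would, in place of code of your own. Each camera call takes 0.05 s, during which the arm holds its last target.

## Working session

There is one attempt and no reset: what is moved stays moved. The work goes in short steps, Python scripts to look and compute and a shell command to move; the robot and the scene stay as the last step left them, time stands still between calls to the robot, and variables do not carry over. Pictures are saved under pics/ and viewed, and the job is handed in when it is done.

```bash
mkdir -p pics; ls
cat > h.py <<'E'
import numpy as np, cv2
from plant import status, viewer
from scipy.spatial.transform import Rotation as R
def save(name,fn):
    m=viewer.camera_model(name); im=viewer.grab_frame(name)
    np.savez('pics/'+fn+'.npz',T=np.array(m['world_from_camera']),fov=m['vertical_fov'],cx=m['cx'],cy=m['cy'],im=im)
    cv2.imwrite('pics/'+fn+'.png',im[...,::-1]); return m,im
def ray(d,u,v,fish=False):
    f=210/np.tan(np.radians(float(d['fov']))/2); a=(u-d['cx']); b=(v-d['cy'])
    if fish:
        r=np.hypot(a,b); th=r/f; c=np.array([np.sin(th)*a/r,np.sin(th)*b/r,np.cos(th)])
    else: c=np.array([a/f,b/f,1.])
    T=d['T']; return T[:3,3],T[:3,:3]@c
def onz(fn,u,v,z,fish=False):
    d=np.load('pics/'+fn+'.npz'); o,r=ray(d,u,v,fish); return o+r*(z-o[2])/r[2]
def proj(fn,p,fish=False):
    d=np.load('pics/'+fn+'.npz');T=d['T'];c=T[:3,:3].T@(np.array(p)-T[:3,3]);f=210/np.tan(np.radians(float(d['fov']))/2)
    if fish:
        th=np.arctan2(np.hypot(c[0],c[1]),c[2]);q=c[:2]/np.hypot(c[0],c[1])*th*f
    else: q=c[:2]/c[2]*f
    return q+np.array([d['cx'],d['cy']])
E
python3 - <<'E'
from h import *
for n in ['side','top','wrist']: 
    m,_=save(n,n+'0'); print(n,m['vertical_fov'],m['cx'],m['cy'],np.round(m['world_from_camera'],3).tolist())
s=status.read_state();print(s)
E
```

```text
pics
side 44.19520973286133 281.3009022032353 212.182960174511 [[0.962, -0.173, 0.211, 0.278], [-0.272, -0.537, 0.799, -1.069], [-0.025, -0.826, -0.564, 0.808], [0.0, 0.0, 0.0, 1.0]]
top 55.25062691082442 282.8266412869886 210.6881127889324 [[0.004, -0.994, 0.11, 0.411], [-1.0, -0.003, 0.01, -0.088], [-0.01, -0.11, -0.994, 1.183], [0.0, 0.0, 0.0, 1.0]]
wrist 65.70646984690485 277.5309542401562 207.54196312780525 [[0.293, 0.908, 0.298, 0.085], [0.956, -0.279, -0.092, 0.549], [-0.0, 0.312, -0.95, 0.373], [0.0, 0.0, 0.0, 1.0]]
{'time': 0.15, 'joints': array([ 1.13877386e+00,  3.26784632e-01, -1.93336291e-01,  1.05201615e+00,
        2.13780011e-05,  1.43659020e+00]), 'joint_vel': array([ 7.94310407e-06, -8.56970776e-04,  2.43126265e-03, -6.98540270e-04,
       -2.63313012e-03, -1.21845895e-03]), 'joint_torque': array([ 1.39561405e-03, -4.43705392e+01,  2.62664598e+01,  1.04022090e-02,
       -1.30883643e-05, -1.82404193e-05]), 'ee_pos': array([0.16118898, 0.52539095, 0.23068253]), 'eef_rot': array([-4.66023218e-01, -3.10643536e+00,  2.01256134e-03]), 'force': array([-0.67257671,  0.31372918, -0.22279192]), 'wrist_torque': array([-0.01605697,  0.01831724,  0.00105683]), 'width': 1.00083516674166}
```

View pics/top0.png

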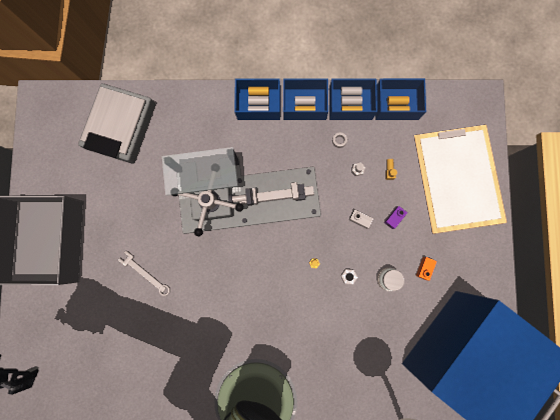

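View pics/side0.png

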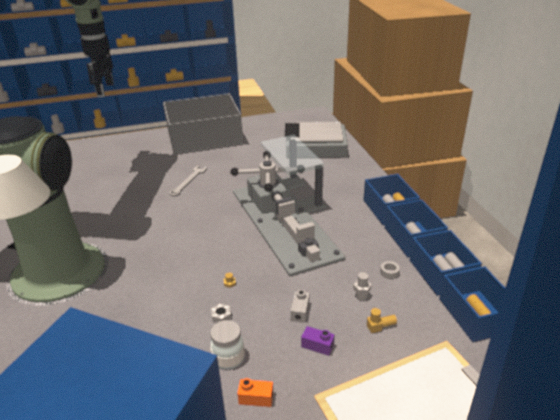

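The top view shows three block-shaped parts: grey (361,218), purple (396,217) and orange (427,268). The plain steel grey one fits the description. I'll confirm it with enlarged crops.

Run:
```python
from h import *
im=cv2.imread('pics/top0.png')
a=cv2.resize(im[140:250,155:335],None,fx=4.4,fy=4.4,interpolation=cv2.INTER_CUBIC);cv2.imwrite('pics/cropA.png',a)
b=cv2.resize(im[195:240,335:415],None,fx=10,fy=10,interpolation=cv2.INTER_CUBIC);cv2.imwrite('pics/cropB.png',b)
s=cv2.imread('pics/side0.png')
c=cv2.resize(s[130:290,220:350],None,fx=3.7,fy=3.7,interpolation=cv2.INTER_CUBIC);cv2.imwrite('pics/cropC.png',c)
```

```text
(no output)
```

View pics/cropA.png

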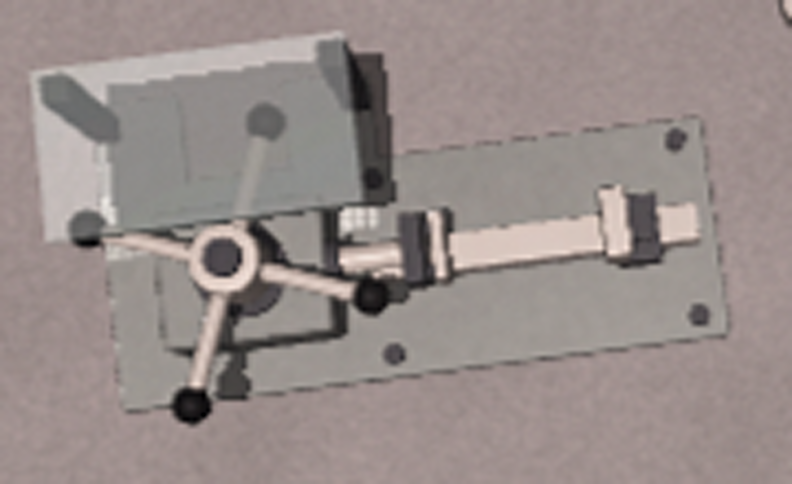

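View pics/cropB.png

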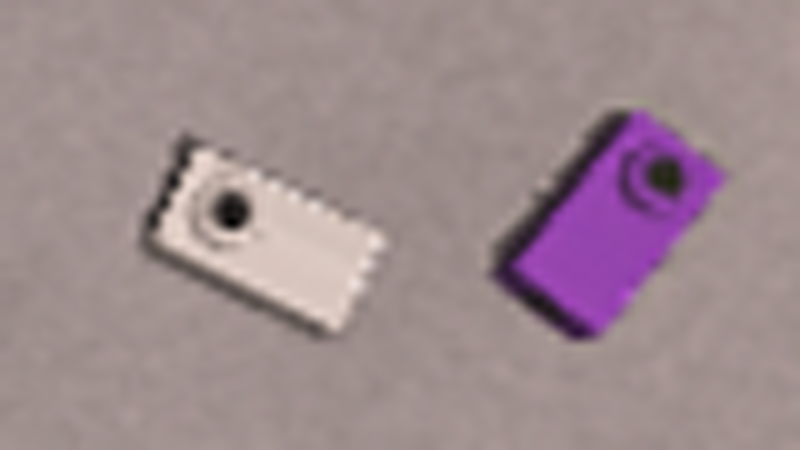

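View pics/cropC.png

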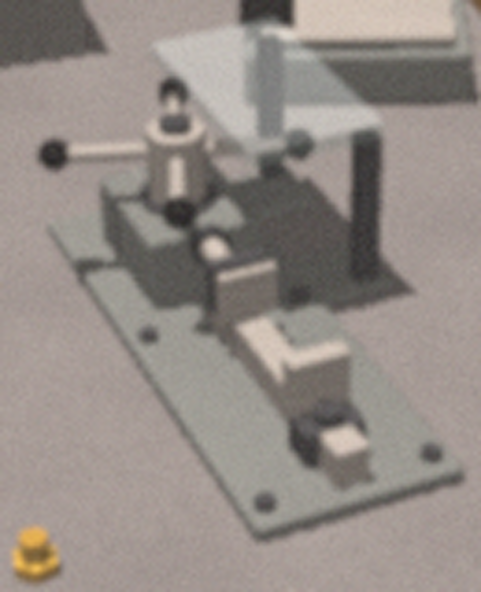

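```bash
cat > m1.py <<'E'
from h import *
A=lambda U,V:((U+.5)/4.4-.5+155,(V+.5)/4.4-.5+140)
B=lambda U,V:((U+.5)/10-.5+335,(V+.5)/10-.5+195)
print('block');c=[]
for q in [(195,148),(388,238),(335,328),(150,238)]: c.append(onz('top0',*B(*q),.032)); print(c[-1].round(4))
c=np.array(c);print('c',c.mean(0),np.linalg.norm(c[1]-c[0]),np.linalg.norm(c[2]-c[1]),np.degrees(np.arctan2(*(c[0]-c[1]+c[3]-c[2])[[1,0]])))
print('port',onz('top0',*B(232,212),.044))
p=[onz('top0',*A(*q),.012) for q in [(703,117),(728,333),(125,410)]]
for x in p: print(x.round(4))
print(np.linalg.norm(p[0]-p[1]),np.linalg.norm(p[2]-p[1]))
print('yawdir',np.degrees(np.arctan2(*(p[2]-p[1])[[1,0]])),np.degrees(np.arctan2(*(p[0]-p[1])[[1,0]])))
h=onz('top0',*A(223,256),.128);print('hub',h)
for q in [(88,230),(190,405),(370,297),(266,122)]:
  x=onz('top0',*A(*q),.110);print('ball',x.round(4),np.linalg.norm((x-h)[:2]),np.degrees(np.arctan2(*(x-h)[[1,0]])))
for n,q,z in [('jawface top near',(450,210),.079),('jawface',(450,282),.079),('stop',(600,187),.082),('stop',(607,262),.082),('bed',(450,232),.04),('bed',(450,270),.04),('bed',(600,215),.04),('bed',(600,252),.04),('bedend',(695,205),.04),('bedend',(699,242),.04),('guard',(45,241),.147),('guard',(362,205),.147),('g',(343,33),.147),('g',(30,72),.147)]: print(n,onz('top0',*A(*q),z).round(4))
E
python3 m1.py
```

```text
block
[ 0.5428 -0.2819  0.032 ]
[ 0.517  -0.3369  0.032 ]
[ 0.491  -0.3212  0.032 ]
[ 0.5167 -0.2686  0.032 ]
c [ 0.51687165 -0.30215374  0.032     ] 0.06075622530901582 0.030336898909034706 64.37632198403388
port [ 0.52313265 -0.29013493  0.044     ]
[ 0.6737 -0.1696  0.012 ]
[ 0.5273 -0.1856  0.012 ]
[0.4745 0.2153 0.012 ]
0.14735236578422461 0.4043568860339859
yawdir 97.49557736988811 6.22750400750973
hub [0.56152262 0.12878752 0.128     ]
ball [0.58   0.2163 0.11  ] 0.0894112218587998 78.05108930044439
ball [0.4724 0.1503 0.11  ] 0.0916951367597461 166.43467130368737
ball [0.539  0.0416 0.11  ] 0.0900605199427201 -104.49432932653322
ball [0.648  0.1079 0.11  ] 0.08899688243892172 -13.561297186684792
jawface top near [ 0.5984 -0.0045  0.079 ]
jawface [ 0.5524 -0.005   0.079 ]
stop [ 0.6128 -0.0995  0.082 ]
stop [ 0.565 -0.104  0.082]
bed [ 0.5904 -0.0017  0.04  ]
bed [ 0.5653 -0.002   0.04  ]
bed [ 0.6019 -0.0999  0.04  ]
bed [ 0.5774 -0.1     0.04  ]
bedend [ 0.6087 -0.1622  0.04  ]
bedend [ 0.5842 -0.1647  0.04  ]
guard [0.5675 0.2312 0.147 ]
guard [0.5897 0.0428 0.147 ]
g [0.6945 0.056  0.147 ]
g [0.6702 0.244  0.147 ]
```

Measured from the top view:

| Item | Measurement |
|---|---|
| Clamp yaw | about 6.9° |
| Clamp origin | about (0.5765, 0.0047) |
| Gap from jaw to stop | about -8 to -107 mm (clamp y) |
| Block | 60.8 x 30.3 mm (true size 60 x 32), at (0.517, -0.302), length at 64.4° |

The crop shows the grey block is plain steel with its port up at (358,216). Next I work out the approach move.

```bash
cat >> h.py <<'E'
def to(x,y,z,yaw):
    s=status.read_state();Q=R.from_rotvec(s['eef_rot']);p=np.array(s['ee_pos'])
    sh=Q.inv().apply(np.array([x,y,z])-p)*1000
    ya=np.radians(yaw);Y=[np.cos(ya),np.sin(ya),0];Z=[0,0,-1.];X=np.cross(Y,Z)
    Qt=R.from_matrix(np.array([X,Y,Z]).T);rv=np.degrees((Q.inv()*Qt).as_rotvec())
    yn=np.degrees(np.arctan2(Q.as_matrix()[1,1],Q.as_matrix()[0,1]))
    print('t',round(s['time'],2),'tcp',p.round(4),'yaw',round(yn,2),'F',s['force'].round(2),'w',round(s['width'],3),'| turn',rv.round(2),'shift',sh.round(1))
def cl(x,y,a=6.9,o=(.5765,.0047)):
    a=np.radians(a); return o[0]+x*np.cos(a)-y*np.sin(a), o[1]+x*np.sin(a)+y*np.cos(a)
E
python3 -c "
from h import *
to(.517,-.302,.16,-25.6)"
```

```text
t 0.15 tcp [0.1612 0.5254 0.2307] yaw 72.94 F [-0.67  0.31 -0.22] w 1.001 | turn [-7.000e-02  6.000e-02  9.854e+01] shift [-582.9 -686.5   71.5]
```

```bash
python3 -m pendant '[[[0,0,98.5],[-583,-686,0],0],[[0,0,98.5],[-583,-686,0],0],[[0,0,98.5],[-583,-686,0],0],[[0,0,98.5],[-583,-686,0],0],[[0,0,98.5],[-583,-686,0],0],[[0,0,98.5],[-583,-686,0],0],[[0,0,98.5],[-583,-686,0],0],[[0,0,98.5],[-583,-686,0],0]]'
python3 -c "
from h import *
to(.517,-.302,.16,-25.6)"
```

```text
time: 0.82
ee_pos: [0.2932, 0.2179, 0.2313]
eef_rot: [1.905, 2.498, 0.001]
force: [1.4, -0.5, -0.1]
width: 0.997
t 0.82 tcp [0.2932 0.2179 0.2313] yaw 15.34 F [ 1.4  -0.47 -0.09] w 0.997 | turn [ 2.000e-02 -1.000e-02  4.094e+01] shift [-560.5   78.2   71.3]
```

```bash
python3 -m pendant '[[[0,0,41],[-560,78,20],0],[[0,0,41],[-560,78,20],0],[[0,0,41],[-560,78,20],0],[[0,0,41],[-560,78,20],0],[[0,0,41],[-560,78,20],0],[[0,0,41],[-560,78,20],0],[[0,0,41],[-560,78,20],0],[[0,0,41],[-560,78,20],0]]'
python3 -c "
from h import *
to(.517,-.302,.16,-25.6)"
```

```text
time: 1.48
ee_pos: [0.4266, -0.0879, 0.2194]
eef_rot: [-2.656, -1.678, -0.0]
force: [0.8, 0.9, -0.6]
width: 1.002
t 1.48 tcp [ 0.4266 -0.0879  0.2194] yaw -25.42 F [ 0.78  0.93 -0.61] w 1.002 | turn [ 0.01 -0.01  0.18] shift [-154.6  173.5   59.4]
```

```bash
python3 -m pendant '[[[0,0,0.2],[-155,173.5,59],0],[[0,0,0.2],[-155,173.5,59],0],[[0,0,0.2],[-155,173.5,59],0],[[0,0,0.2],[-155,173.5,59],0],[[0,0,0.2],[-155,173.5,59],0],[[0,0,0.2],[-155,173.5,59],0],[[0,0,0.2],[-155,173.5,59],0]]'
python3 -c "
from h import *
to(.517,-.302,.16,-25.6)
save('wrist','w1')
im=cv2.imread('pics/w1.png')
cv2.imwrite('pics/w1z.png',cv2.resize(im,None,fx=1.42,fy=1.42,interpolation=cv2.INTER_CUBIC))"
```

```text
time: 2.07
ee_pos: [0.5178, -0.3053, 0.1579]
eef_rot: [2.661, 1.669, -0.002]
force: [-0.4, 0.5, 0.0]
width: 1.002
t 2.07 tcp [ 0.5178 -0.3053  0.1579] yaw -25.82 F [-0.35  0.46  0.01] w 1.002 | turn [ 0.01  0.08 -0.22] shift [ 2.6 -2.1 -2.1]
```

View pics/w1z.png

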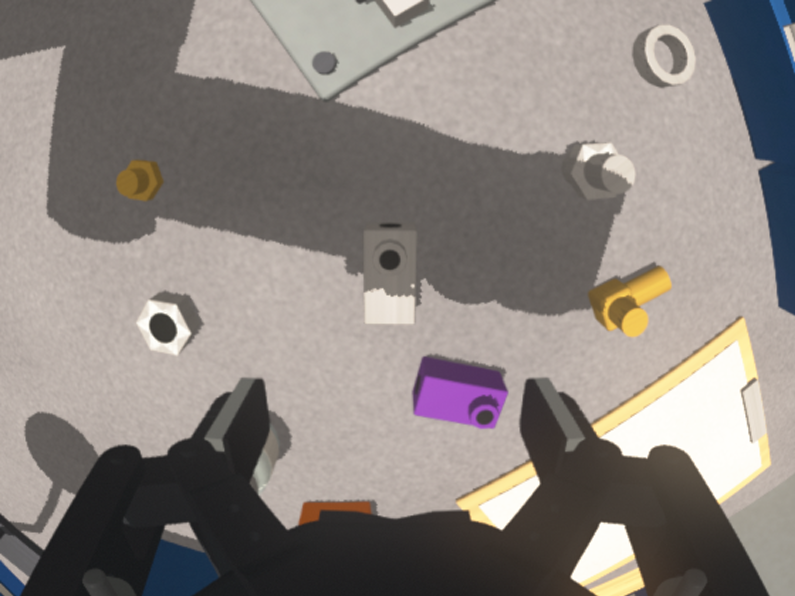

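Run:
```python
from h import *
W=lambda U,V:((U+.5)/1.42-.5,(V+.5)/1.42-.5)
c=np.array([onz('w1',*W(*q),.032,True) for q in [(363,230),(416,230),(414.5,323),(366,323)]])
print(c.round(4));print('c',c.mean(0),np.linalg.norm(c[1]-c[0]),np.linalg.norm(c[2]-c[3]),np.linalg.norm(c[2]-c[1]),np.degrees(np.arctan2(*(c[0]+c[1]-c[2]-c[3])[[1,0]])))
p=onz('w1',*W(389.5,259.5),.044,True);print('port',p)
for q in [(427,357),(508,371),(495,428),(414,403)]: print('purp',onz('w1',*W(*q),.02,True).round(4))
for q in [(600,300),(640,335),(668,285)]: print('elb',onz('w1',*W(*q),.03,True).round(4))
```

```text
[[ 0.5156 -0.2675  0.032 ]
 [ 0.5436 -0.2811  0.032 ]
 [ 0.518  -0.3338  0.032 ]
 [ 0.4907 -0.3206  0.032 ]]
c [ 0.5169774  -0.30077353  0.032     ] 0.03114131513950362 0.030259803325888023 0.058557954565624466 64.4706140287422
port [ 0.52316022 -0.28786379  0.044     ]
purp [ 0.5136 -0.3644  0.02  ]
purp [ 0.5599 -0.3998  0.02  ]
purp [ 0.5349 -0.441   0.02  ]
purp [ 0.4905 -0.3935  0.02  ]
elb [ 0.6353 -0.3747  0.03  ]
elb [ 0.6572 -0.4144  0.03  ]
elb [ 0.6883 -0.3884  0.03  ]
```

```bash
python3 -c "
from h import *
to(.517,-.3013,.008,-25.6)"
```

```text
t 2.12 tcp [ 0.5167 -0.3023  0.1585] yaw -25.74 F [-0.02  1.63  0.  ] w 0.998 | turn [-0.11 -0.02 -0.14] shift [  1.    0.2 150.5]
```

```bash
python3 -m pendant '[[[0,0,0],[1,0,40],0],[[0,0,0],[1,0,80],0],[[0,0,0],[1,0,110],0],[[0,0,0],[1,0,130],0.3],[[0,0,0],[1,0,142],0.35],[[0,0,0],[1,0,150],0.4],[[0,0,0],[1,0,150],0.4],[[0,0,0],[1,0,150],0.4]]' 40
python3 -c "
from h import *
to(.517,-.3013,.008,-25.6)"
```

```text
time: 2.78
ee_pos: [0.5178, -0.2991, 0.0115]
eef_rot: [2.657, 1.675, 0.001]
force: [-0.0, 0.8, 0.1]
width: 0.6
t 2.78 tcp [ 0.5178 -0.2991  0.0115] yaw -25.53 F [-0.02  0.76  0.09] w 0.6 | turn [0.06 0.01 0.07] shift [-2.3  0.2  3.5]
```

```bash
python3 -m pendant '[[[0,0,0],[-1,0,2],0.5],[[0,0,0],[-1,0,2],0.65],[[0,0,0],[-1,0,2],0.8],[[0,0,0],[-1,0,2],1],[[0,0,0],[-1,0,2],1],[[0,0,0],[-1,0,2],1],[[0,0,0],[-1,0,2],1],[[0,0,0],[-1,0,2],1]]' 60
python3 -c "
from h import *
to(.517,-.3013,.12,-25.6)
save('wrist','w2')"
```

```text
time: 3.45
ee_pos: [0.5178, -0.3009, 0.01]
eef_rot: [2.656, 1.674, 0.001]
force: [-0.7, -0.5, 7.6]
width: 0.361
t 3.45 tcp [ 0.5178 -0.3009  0.01  ] yaw -25.57 F [-0.75 -0.5   7.6 ] w 0.361 | turn [0.15 0.03 0.03] shift [  -0.8   -0.2 -110. ]
```

View pics/w2.png

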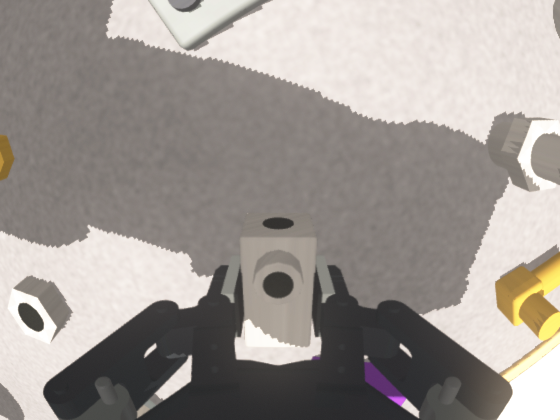

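The wrist view at (278,285) shows the grey block squarely between the pads. The opening of 0.361 (about 31 mm) matches its 32 mm width. I lift it next.

```bash
python3 -m pendant '[[[0,0,0],[0,0,-15],1],[[0,0,0],[0,0,-45],1],[[0,0,0],[0,0,-85],1],[[0,0,0],[0,0,-120],1],[[0,0,0],[0,0,-120],1],[[0,0,0],[0,0,-120],1]]'
python3 -c "
from h import *
x,y=cl(0,-.069);print(x,y)
to(x,y,.13,6.9)"
```

```text
time: 4.0
ee_pos: [0.5181, -0.3011, 0.1307]
eef_rot: [2.654, 1.673, 0.003]
force: [-0.8, 0.6, -3.5]
width: 0.364
0.5847894418795907 -0.06380025659313175
t 4.0 tcp [ 0.5181 -0.3011  0.1307] yaw -25.56 F [-0.77  0.61 -3.55] w 0.364 | turn [  0.25   0.13 -32.46] shift [242.8 -42.2   0.3]
```

```bash
python3 -m pendant '[[[0,0,-5],[35,-6,0],1],[[0,0,-10],[75,-13,0],1],[[0,0,-16],[115,-20,0],1],[[0,0,-22],[155,-27,0],1],[[0,0,-28],[195,-34,0],1],[[0,0,-32.5],[228,-39,0],1],[[0,0,-32.5],[243,-42,0],1],[[0,0,-32.5],[243,-42,0],1]]'
python3 -c "
from h import *
x,y=cl(0,-.069)
to(x,y,.13,6.9)
save('wrist','w3');save('top','t3')
im=cv2.imread('pics/t3.png')
cv2.imwrite('pics/t3z.png',cv2.resize(im[140:250,155:335],None,fx=4.4,fy=4.4,interpolation=cv2.INTER_CUBIC))"
```

```text
time: 4.67
ee_pos: [0.5824, -0.0583, 0.1259]
eef_rot: [-2.073, -2.354, 0.001]
force: [-0.4, -0.6, -3.3]
width: 0.365
t 4.67 tcp [ 0.5824 -0.0583  0.1259] yaw 7.25 F [-0.39 -0.63 -3.26] w 0.365 | turn [-0.22 -0.18  0.35] shift [-5.7  1.6 -4.1]
```

View pics/w3.png

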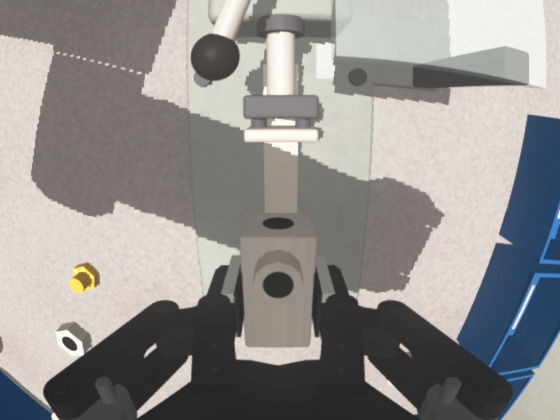

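View pics/t3z.png

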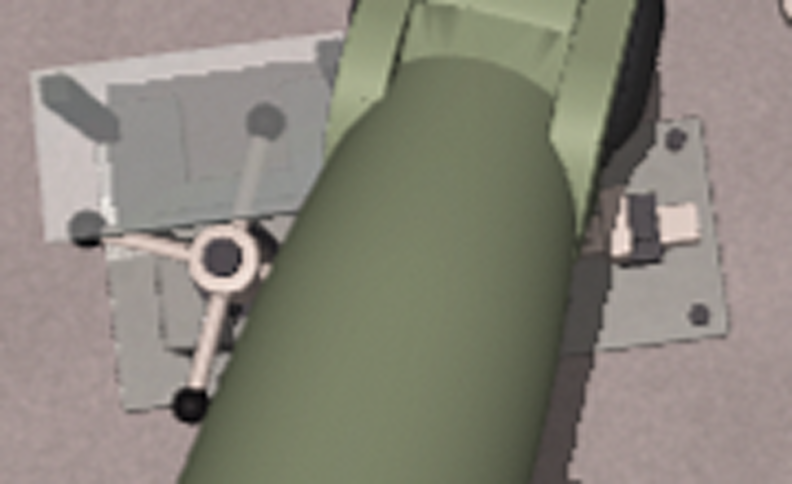

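Run:
```python
from h import *
im=cv2.imread('pics/w3.png')
cv2.imwrite('pics/w3z.png',cv2.resize(im[80:290,180:400],None,fx=3,fy=3,interpolation=cv2.INTER_CUBIC))
for v in [150,175,200]:
    print(v,im[v,258:306].sum(1).tolist())
```

```text
150 [360, 361, 363, 360, 364, 385, 433, 445, 445, 445, 445, 446, 447, 447, 448, 451, 446, 448, 449, 448, 446, 451, 470, 482, 562, 668, 702, 714, 717, 727, 729, 735, 738, 744, 745, 745, 744, 744, 744, 714, 450, 372, 459, 610, 627, 629, 633, 633]
175 [350, 349, 351, 350, 351, 356, 409, 432, 435, 436, 435, 434, 435, 436, 436, 437, 437, 436, 435, 436, 437, 436, 437, 439, 435, 438, 437, 435, 435, 438, 437, 435, 440, 437, 439, 437, 439, 439, 433, 404, 359, 352, 350, 350, 350, 347, 346, 347]
200 [349, 345, 346, 343, 345, 349, 383, 424, 431, 431, 431, 429, 434, 428, 431, 432, 431, 431, 432, 431, 432, 431, 430, 432, 431, 430, 431, 433, 431, 433, 431, 431, 434, 431, 431, 432, 434, 432, 427, 379, 351, 345, 345, 345, 343, 340, 342, 343]
```

View pics/w3z.png

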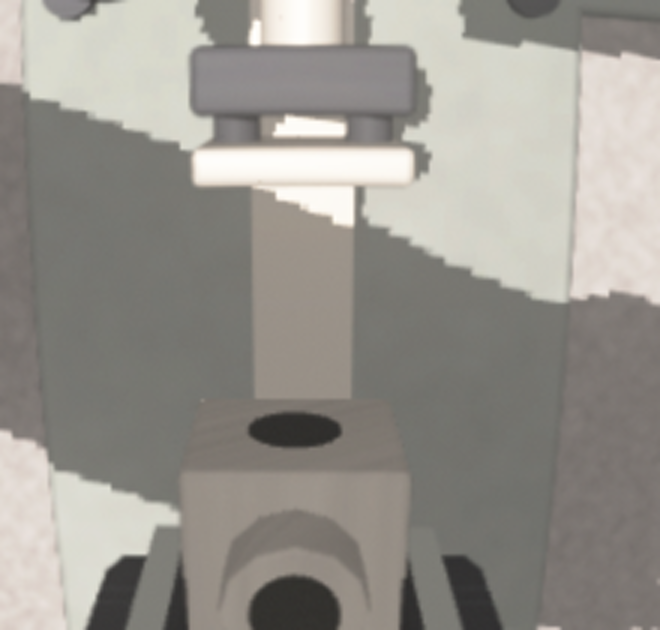

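Run:
```python
from h import *
a=[onz('w3',u,v,.04,True) for u,v in [((263.7+297.3)/2,150),((264+296.9)/2,175),((264.1+296.9)/2,200)]]
o=np.array([.5765,.0047]);ang=np.radians(6.9);ex=np.array([np.cos(ang),np.sin(ang)]);ey=np.array([-ex[1],ex[0]])
for p in a: print(p, 'clamp',(p[:2]-o)@ex,(p[:2]-o)@ey)
w=onz('w3',263.7,175,.04,True)-onz('w3',297,175,.04,True);print('w',np.linalg.norm(w))
d=a[0]-a[2];print('dir',np.degrees(np.arctan2(d[1],d[0])))
# plate edges z=.012 : crop/3+off
Wp=lambda U,V:(U/3+180,V/3+80)
l=[onz('w3',*Wp(*q),.012,True) for q in [(25,100),(60,520),(577,100),(548,520)]]
for p in l: print('plate',p.round(4),((p[:2]-o)@ex).round(4),((p[:2]-o)@ey).round(4))
for q in [(190,170),(415,170)]:
  p=onz('w3',*Wp(*q),.079,True);print('jawtop',((p[:2]-o)@ex).round(4),((p[:2]-o)@ey).round(4))
p=onz('w3',*Wp(303,186),.079,True);print('jawface?',p,((p[:2]-o)@ey).round(4))
s=status.read_state();p=np.array(s['ee_pos'])[:2];print('tcp',(p-o)@ex,(p-o)@ey)
# block in hand: port at top z = tcp+.034+... 
for q,z in [((294,613),.1259-.010+.044),((183,470),.1259-.010+.032),((409,470),.1259-.010+.032)]:
  p=onz('w3',*Wp(*q),z,True);print('blk',p.round(4),((p[:2]-o)@ex).round(4),((p[:2]-o)@ey).round(4))
```

```text
[ 0.5784686  -0.00959709  0.04      ] clamp 0.0002367313536604361 -0.014430038461626084
[ 0.5807526  -0.02753681  0.04      ] clamp 0.00034897215632934836 -0.032514221007454915
[ 0.58319457 -0.0460729   0.04      ] clamp 0.0005463902879620402 -0.05120943023211346
w 0.02387156156718446
dir 97.38238238770886
plate [0.5024 0.0081 0.012 ] -0.0731 0.0123
plate [ 0.5197 -0.1125  0.012 ] -0.0705 -0.1095
plate [0.6478 0.0269 0.012 ] 0.0735 0.0134
plate [ 0.6637 -0.0941  0.012 ] 0.0747 -0.1085
jawtop -0.0217 -0.0012
jawtop 0.0219 -0.0009
jawface? [5.77246367e-01 3.78070144e-04 7.90000000e-02] -0.0044
tcp -0.00237318219766485 -0.06676356960018995
blk [ 0.5814 -0.0445  0.1599] -0.0011 -0.0494
blk [ 0.5647 -0.0316  0.1479] -0.0161 -0.0346
blk [ 0.5948 -0.0277  0.1479] 0.0142 -0.0344
```

```bash
python3 -c "
from h import *
x,y=cl(0.0003,-.070)
to(x,y,.053,7.1)"
```

```text
t 4.77 tcp [ 0.5822 -0.0619  0.1263] yaw 7.02 F [-0.39 -0.92 -3.83] w 0.363 | turn [-0.23 -0.04 -0.08] shift [-3.3  3.  73.3]
```

```bash
python3 -m pendant '[[[0,0,0],[-1,3,15],1],[[0,0,0],[-1,3,35],1],[[0,0,0],[-1,3,55],1],[[0,0,0],[-1,3,60],1],[[0,0,0],[-1,3,60],1],[[0,0,0],[-1,3,60],1]]'
python3 -c "
from h import *
x,y=cl(0.0003,-.070)
to(x,y,.053,7.1)"
```

```text
time: 5.27
ee_pos: [0.5863, -0.0642, 0.0683]
eef_rot: [-2.084, -2.349, 0.001]
force: [-0.2, 0.1, -2.6]
width: 0.357
t 5.27 tcp [ 0.5863 -0.0642  0.0683] yaw 6.85 F [-0.21  0.08 -2.59] w 0.357 | turn [-0.07 -0.02 -0.25] shift [-0.4 -1.2 15.3]
```

```bash
python3 -m pendant '[[[0,0,-0.2],[0,-1,5],1],[[0,0,-0.2],[0,-1,10],1],[[0,0,-0.2],[0,-1,13],1],[[0,0,-0.2],[0,-1,15],1],[[0,0,-0.2],[0,-1,16.5],1],[[0,0,-0.2],[0,-1,16.5],1]]'
python3 -c "
from h import *
x,y=cl(0.0003,-.070)
to(x,y,.050,7.1)"
```

```text
time: 5.77
ee_pos: [0.5857, -0.0633, 0.0518]
eef_rot: [-2.078, -2.355, 0.0]
force: [0.7, 0.8, -2.7]
width: 0.36
t 5.77 tcp [ 0.5857 -0.0633  0.0518] yaw 7.15 F [ 0.66  0.8  -2.7 ] w 0.36 | turn [-0.02 -0.01  0.05] shift [-1.3 -0.7  1.8]
```

```bash
python3 -m pendant '[[[0,0,0],[0,0,1],1],[[0,0,0],[0,0,1.5],1],[[0,0,0],[0,0,2],1],[[0,0,0],[0,0,2],1]]'
python3 -c "
from h import *
x,y=cl(0.0003,-.070)
to(x,y,.050,7.1)"
```

```text
time: 6.1
ee_pos: [0.586, -0.0635, 0.0501]
eef_rot: [2.079, 2.355, 0.0]
force: [1.2, 0.0, -3.7]
width: 0.363
t 6.1 tcp [ 0.586  -0.0635  0.0501] yaw 7.15 F [ 1.22  0.04 -3.67] w 0.363 | turn [0.01 0.01 0.05] shift [-1.2 -0.9  0.1]
```

```bash
python3 -m pendant '[[[0,0,0],[0,0,0.5],1],[[0,0,0],[0,0,1],1],[[0,0,0],[0,0,1.5],1],[[0,0,0],[0,0,1.5],1]]'
python3 -c "
from h import *
x,y=cl(0.0003,-.070)
to(x,y,.050,7.1)
save('wrist','w4')
save('side','s4')
im=cv2.imread('pics/s4.png')
cv2.imwrite('pics/s4z.png',cv2.resize(im[150:290,220:380],None,fx=4,fy=4,interpolation=cv2.INTER_CUBIC))"
```

```text
time: 6.43
ee_pos: [0.586, -0.0634, 0.05]
eef_rot: [2.078, 2.355, 0.001]
force: [-4.0, 0.7, 8.8]
width: 0.365
t 6.43 tcp [ 0.586  -0.0634  0.05  ] yaw 7.14 F [-3.97  0.67  8.84] w 0.365 | turn [0.04 0.02 0.04] shift [-1.2 -1.   0. ]
```

View pics/s4z.png

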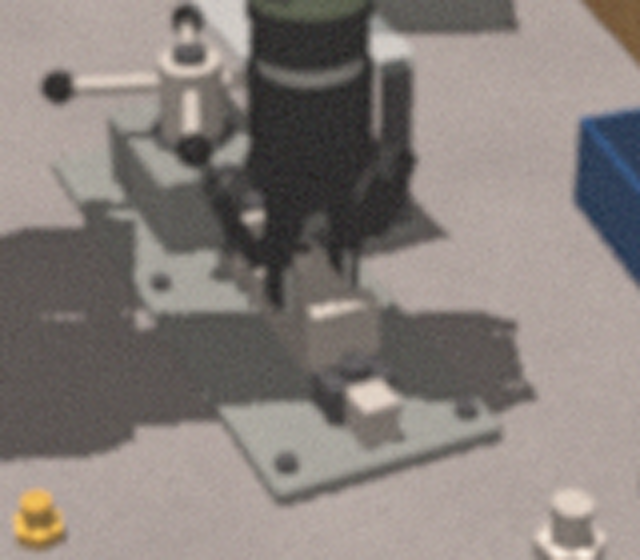

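View pics/w4.png

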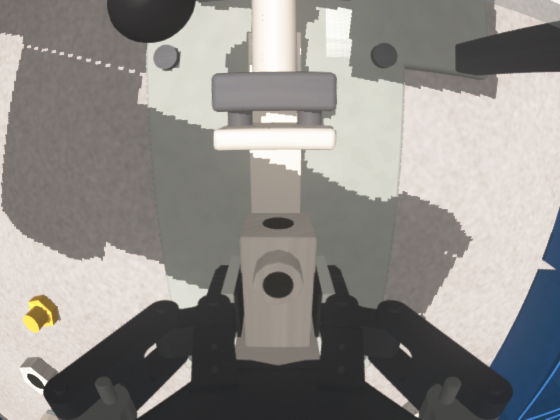

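```bash
python3 -m pendant '[[[0,0,0],[0,0,-0.7],1],[[0,0,0],[0,0,-0.7],0.55],[[0,0,0],[0,0,-0.7],0.45],[[0,0,0],[0,0,-0.7],0.4],[[0,0,0],[0,0,-0.7],0.4],[[0,0,0],[0,0,-0.7],0.4]]'
python3 -c "
from h import *
x,y=cl(0.0003,-.070)
to(x,y,.150,7.1)
save('wrist','w5')"
```

```text
time: 7.03
ee_pos: [0.586, -0.0635, 0.0492]
eef_rot: [2.079, 2.355, 0.0]
force: [0.2, -0.2, 0.1]
width: 0.599
t 7.03 tcp [ 0.586  -0.0635  0.0492] yaw 7.14 F [ 0.21 -0.23  0.15] w 0.599 | turn [0.01 0.   0.04] shift [  -1.1   -0.9 -100.8]
```

View pics/w5.png

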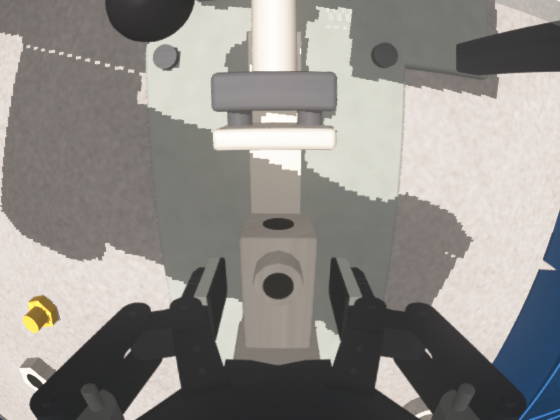

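Both pads are clear of the block, which stays upright on the bed at (278,285). I go up and check it from above.

```bash
python3 -m pendant '[[[0,0,0],[0,0,-15],0.4],[[0,0,0],[0,0,-45],0.4],[[0,0,0],[0,0,-85],0.4],[[0,0,0],[0,0,-125],0.5],[[0,0,0],[-20,0,-150],0.8],[[0,0,0],[-40,0,-150],1],[[0,0,0],[-40,0,-150],1],[[0,0,0],[-40,0,-150],1]]'
python3 -c "
from h import *
x,y=cl(0.0003,-.070)
to(x,y,.150,7.1)
save('wrist','w6')"
```

```text
time: 7.75
ee_pos: [0.5909, -0.1039, 0.1994]
eef_rot: [2.08, 2.353, 0.001]
force: [-0.2, 0.2, 0.6]
width: -0.001
t 7.75 tcp [ 0.5909 -0.1039  0.1994] yaw 7.05 F [-0.25  0.18  0.58] w -0.001 | turn [ 0.04  0.   -0.05] shift [39.6 -0.9 49.4]
```

View pics/w6.png

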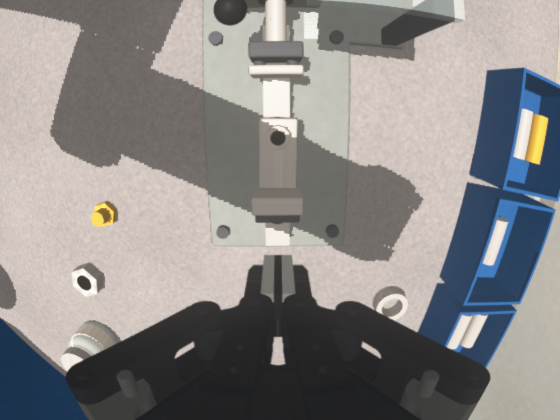

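Run:
```python
from h import *
im=cv2.imread('pics/w6.png')
cv2.imwrite('pics/w6z.png',cv2.resize(im[50:230,200:360],None,fx=3.3,fy=3.3,interpolation=cv2.INTER_CUBIC))
```

```text
(no output)
```

View pics/w6z.png

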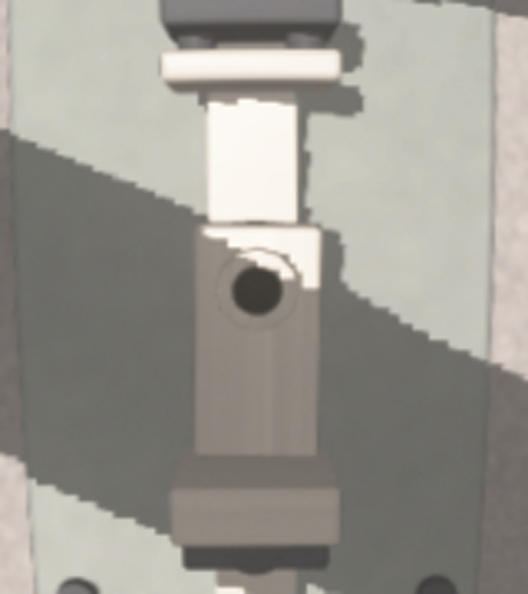

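Run:
```python
from h import *
C=lambda U,V:((U+.5)/3.3-.5+200,(V+.5)/3.3-.5+50)
o=np.array([.5765,.0047]);ang=np.radians(6.9);ex=np.array([np.cos(ang),np.sin(ang)]);ey=np.array([-ex[1],ex[0]])
for n,q,z in [('blkTL',(198,226),.072),('blkTR',(322,226),.072),('blkBL',(195,450),.072),('blkBR',(316,450),.072),('port',(257,290),.084),('bedL',(208,150),.04),('bedR',(298,150),.04),('stop top back? L',(183,458),.082),('stopR',(330,458),.082),('stop top front',(172,489),.082),('bedend L',(216,594),.04),('bedR',(299,594),.04),('jawface',(250,90),.079),('jawtopback',(250,52),.079)]:
  p=onz('w6',*C(*q),z,True)[:2];print(n,((p-o)@ex*1000).round(1),((p-o)@ey*1000).round(1))
```

```text
blkTL -13.0 -40.1
blkTR 17.8 -40.0
blkBL -14.2 -97.8
blkBR 17.1 -97.8
port 1.7 -55.1
bedL -11.9 -20.1
bedR 12.9 -20.1
stop top back? L -16.7 -97.3
stopR 20.1 -97.3
stop top front -19.6 -105.4
bedend L -10.4 -150.9
bedR 14.7 -150.8
jawface -0.1 -6.6
jawtopback -0.1 2.8
```

The block stands on the bed with the jaw and stop clear of it. Its centre is at about y = -70 mm, and x is within about 1.5 mm of the bed's centre line. Next is the capstan. I start on the robot-side spoke (world 166.6°), with the finger behind it at r = 65 mm.

```bash
cat >> h.py <<'E'
AX=np.array([.5615,.1288])
def cap(ang,r=.065,g=.029):
    a=np.radians(ang);u=np.array([np.cos(a),np.sin(a)]);t=np.array([-u[1],u[0]])
    return AX+r*u+g*t
E
python3 -c "
from h import *
x,y=cap(166.6);print(x,y)
to(x,y,.19,-13.4)"
```

```text
0.49154887871505865 0.11565311325904773
t 7.8 tcp [ 0.5903 -0.1031  0.1986] yaw 7.1 F [0.66 0.36 0.34] w -0.002 | turn [-0.06 -0.04 20.5 ] shift [229.3 -71.    8.9]
```

```bash
python3 -m pendant '[[[0,0,3],[35,-11,0],1],[[0,0,7],[75,-23,0],1],[[0,0,12],[115,-36,0],1],[[0,0,17],[155,-48,0],1],[[0,0,20.5],[195,-60,5],1],[[0,0,20.5],[229,-71,9],1],[[0,0,20.5],[229,-71,9],1],[[0,0,20.5],[229,-71,9],1]]'
python3 -c "
from h import *
x,y=cap(166.6)
to(x,y,.09,-13.4)
save('wrist','w7')"
```

```text
time: 8.47
ee_pos: [0.4898, 0.1174, 0.1892]
eef_rot: [-2.459, -1.953, 0.003]
force: [1.2, 0.3, -0.1]
width: -0.005
t 8.47 tcp [0.4898 0.1174 0.1892] yaw -13.07 F [ 1.18  0.34 -0.13] w -0.005 | turn [-0.14  0.05  0.33] shift [-1.2  2.3 99.2]
```

View pics/w7.png

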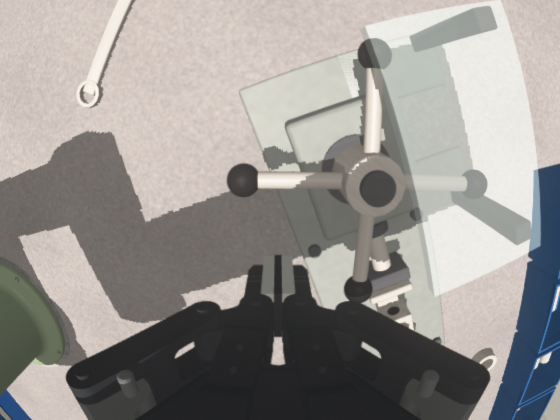

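Run:
```python
from h import *
im=cv2.imread('pics/w7.png')
h=onz('w7',378,188,.128,True)
print('hub',h)
for u,v in [(243,180),(358,289),(374,54),(474,184)]:
  b=onz('w7',u,v,.110,True);print(b,np.linalg.norm((b-h)[:2]),np.degrees(np.arctan2(*(b-h)[[1,0]]))%90)
print(proj('w7',[.4898,.1174,.1892],True))
cv2.imwrite('pics/w7z.png',cv2.resize(im[230:420,180:380],None,fx=3.2,fy=3.2))
print(cap(166.3,.061,.029))
```

```text
hub [0.56125935 0.12936208 0.128     ]
[0.47265265 0.15059604 0.11      ] 0.09111547218455492 76.52362043138794
[0.53978392 0.0424503  0.11      ] 0.08952570896567849 76.12053524595852
[0.58060311 0.21783874 0.11      ] 0.0905665484757063 77.66740796778899
[0.64850179 0.10932434 0.11      ] 0.0895139847987441 77.06471205285095
[277.23222732 272.57617866]
[0.4953672 0.1150722]
```

View pics/w7z.png

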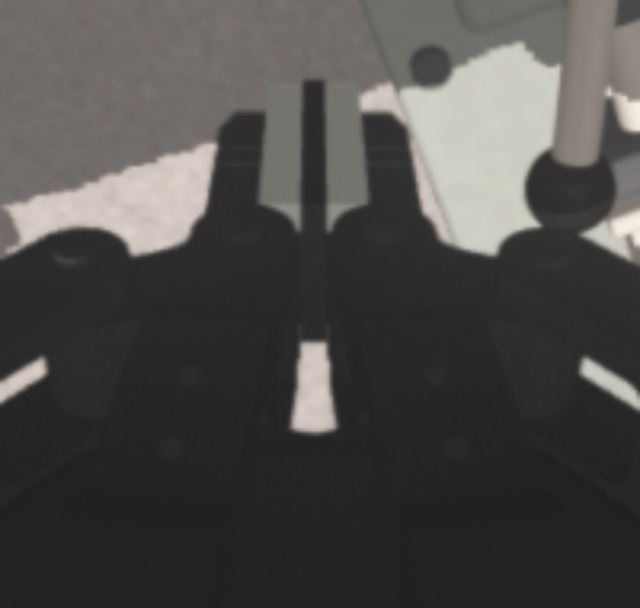

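```bash
python3 -c "
from h import *
x,y=cap(166.7,.062,.029)
to(x,y,.09,-13.3)"
python3 -m pendant '[[[0,0,0],[-1,3,25],1],[[0,0,0],[-1,5,60],1],[[0,0,0],[-1,5,88],1],[[0,0,0],[-1,5,99],1],[[0,0,0],[-1,5,99],1],[[0,0,0],[-1,5,99],1]]'
python3 -c "
from h import *
x,y=cap(166.7,.062,.019)
to(x,y,.09,-13.3)"
```

```text
t 8.52 tcp [0.491  0.1162 0.1896] yaw -13.2 F [-0.03 -1.07  0.37] w -0.005 | turn [-0.07  0.04  0.1 ] shift [-0.5  3.8 99.6]
time: 9.02
ee_pos: [0.4965, 0.1121, 0.0906]
eef_rot: [-2.466, -1.945, 0.002]
force: [-0.7, -0.3, -0.4]
width: -0.002
t 9.02 tcp [0.4965 0.1121 0.0906] yaw -13.46 F [-0.73 -0.31 -0.43] w -0.002 | turn [-0.09  0.04 -0.16] shift [12.2 -2.7  0.6]
```

```bash
python3 -m pendant '[[[0,0,0],[5,-2,0],1],[[0,0,0],[8,-2.5,0],1],[[0,0,0],[10,-2.5,0],1],[[0,0,0],[11,-2.5,0],1],[[0,0,0],[12,-2.5,0],1],[[0,0,0],[13,-2.5,0],1],[[0,0,0],[14,-2.5,0],1],[[0,0,0],[14,-2.5,0],1]]'
python3 -c "
from h import *
x,y=cap(166.7,.062,.019)
to(x,y,.09,-13.3)
s=status.read_state();p=s['ee_pos'][:2]-AX;a=np.radians(166.7);print('g',p@[-np.sin(a),np.cos(a)],'r',p@[np.cos(a),np.sin(a)])
save('wrist','w8')"
```

```text
time: 9.68
ee_pos: [0.4974, 0.1268, 0.0914]
eef_rot: [2.464, 1.947, -0.001]
force: [-0.5, -2.2, 2.7]
width: 0.002
t 9.68 tcp [0.4974 0.1268 0.0914] yaw -13.36 F [-0.52 -2.17  2.65] w 0.002 | turn [ 0.03  0.09 -0.06] shift [-2.3 -0.1  1.4]
g 0.01668702272421524 r 0.061896855392195055
```

View pics/w8.png

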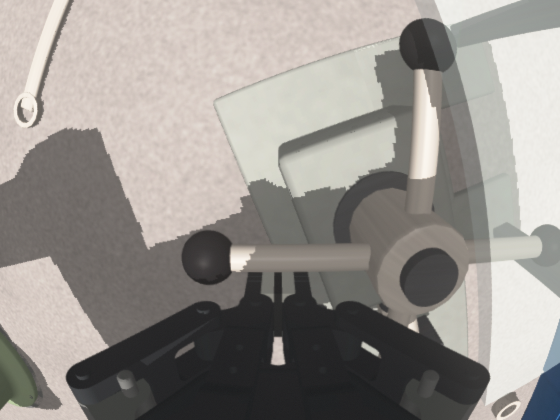

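```bash
cat > tb.py <<'E'
import numpy as np
for d in list(range(1,8))+list(range(8,41,2)):
    f=np.radians(d);print(d,round(17*(1-np.cos(f))+62*np.sin(f),1),round(62*(1-np.cos(f))-17*np.sin(f),1))
E
python3 tb.py
cat >> h.py <<'E'
def push(sp):
    s=status.read_state();p=s['ee_pos'][:2]-AX;Q=R.from_rotvec(s['eef_rot']);M=Q.as_matrix();F=M.T@s['force']
    yn=np.degrees(np.arctan2(M[1,1],M[0,1]));a=np.radians(yn+180);t=np.array([-np.sin(a),np.cos(a)])
    print('t',round(s['time'],2),'z',s['ee_pos'][2].round(4),'yaw',yn.round(2),'g',(p@t*1000).round(1),'r',(p@[np.cos(a),np.sin(a)]*1000).round(1),'Ftool',F.round(1),'wt',s['wrist_torque'].round(2),'j6',np.degrees(s['joints'][5]).round(1))
E
python3 -c "
from h import *
push(0)"
```

```text
1 1.1 -0.3
2 2.2 -0.6
3 3.3 -0.8
4 4.4 -1.0
5 5.5 -1.2
6 6.6 -1.4
7 7.7 -1.6
8 8.8 -1.8
10 11.0 -2.0
12 13.3 -2.2
14 15.5 -2.3
16 17.7 -2.3
18 20.0 -2.2
20 22.2 -2.1
22 24.5 -1.9
24 26.7 -1.6
26 28.9 -1.2
28 31.1 -0.7
30 33.3 -0.2
32 35.4 0.4
34 37.6 1.1
36 39.7 1.8
38 41.8 2.7
40 43.8 3.6
t 9.73 z 0.0914 yaw -13.37 g 16.8 r 61.9 Ftool [-3.3  0.7 -2.6] wt [-0.62  0.13  0.03] j6 109.5
```

```bash
python3 -m pendant '[[[0,0,1],[1.1,-0.3,0],1],[[0,0,2],[2.2,-0.6,0],1],[[0,0,3],[3.3,-0.8,0],1],[[0,0,4],[4.4,-1,0],1],[[0,0,5],[5.5,-1.2,0],1],[[0,0,6],[6.6,-1.4,0],1],[[0,0,8],[8.8,-1.8,0],1],[[0,0,10],[11,-2,0],1]]'
python3 -c "
from h import *
push(0)"
```

```text
time: 10.4
ee_pos: [0.4975, 0.1365, 0.0913]
eef_rot: [2.626, 1.719, -0.005]
force: [-2.9, -7.8, 4.6]
width: 0.003
t 10.4 z 0.0913 yaw -23.56 g 18.5 r 61.8 Ftool [-8.3  0.4 -4.5] wt [-1.51  0.45  0.02] j6 120.9
```

```bash
python3 -m pendant '[[[0,0,2],[2.2,-0.6,0],1],[[0,0,4],[4.4,-1,0],1],[[0,0,7],[7.7,-1.6,0],1],[[0,0,10],[11,-2,0],1],[[0,0,13],[14.4,-2.2,0],1],[[0,0,16],[17.7,-2.3,0],1],[[0,0,19],[21.1,-2.2,0],1],[[0,0,22],[24.5,-1.9,0],1]]'
python3 -c "
from h import *
push(0)"
```

```text
time: 11.07
ee_pos: [0.5047, 0.1599, 0.0911]
eef_rot: [2.906, 1.186, -0.006]
force: [-3.2, -7.6, 5.3]
width: -0.001
t 11.07 z 0.0911 yaw -45.6 g 18.8 r 61.9 Ftool [-7.6  3.2 -5.2] wt [-1.57  0.67 -0.02] j6 145.3
```

```bash
python3 -m pendant '[[[0,0,2],[2.2,-0.6,0],1],[[0,0,4],[4.4,-1,0],1],[[0,0,6],[6.6,-1.4,0],1],[[0,0,8],[8.8,-1.8,0],1],[[0,0,10],[11,-2,0],1],[[0,0,12],[13.3,-2.2,0],1],[[0,0,14],[15.5,-2.3,0],1],[[0,0,14],[15.5,-2.3,0],1]]'
python3 -c "
from h import *
push(0)"
```

```text
time: 11.73
ee_pos: [0.5136, 0.1728, 0.0907]
eef_rot: [3.029, 0.826, -0.007]
force: [-3.4, -6.8, 3.6]
width: 0.0
t 11.73 z 0.0907 yaw -59.5 g 19.0 r 62.3 Ftool [-6.4  4.1 -3.5] wt [-1.18  0.68 -0.02] j6 160.4
```

```bash
python3 -m pendant '[[[0,0,0],[-6,0,0],1],[[0,0,0],[-14,0,0],1],[[0,0,0],[-20,0,-20],1],[[0,0,0],[-20,0,-50],1],[[0,0,-7],[-25,0,-65],1],[[0,0,-14],[-30,0,-65],1],[[0,0,-21],[-35,0,-65],1],[[0,0,-28],[-40,0,-65],1]]'
python3 -c "
from h import *
x,y=cap(210.5,.062,.032);print(x,y)
to(x,y,.155,30.5)"
```

```text
time: 12.4
ee_pos: [0.4806, 0.1541, 0.1566]
eef_rot: [-2.734, -1.546, -0.003]
force: [0.3, -0.2, -0.3]
width: 0.002
0.524320219667368 0.06976048836230753
t 12.4 tcp [0.4806 0.1541 0.1566] yaw -31.01 F [ 0.34 -0.23 -0.26] w 0.002 | turn [  0.07  -0.08 -61.51] shift [-49.7  80.9   1.6]
```

```bash
python3 -m pendant '[[[0,0,-7],[-5,8,0],1],[[0,0,-14],[-11,18,0],1],[[0,0,-21],[-18,30,0],1],[[0,0,-28],[-25,41,0],1],[[0,0,-35],[-32,52,0],1],[[0,0,-42],[-38,62,0],1],[[0,0,-49],[-44,71,0],1],[[0,0,-56],[-50,81,0],1]]'
python3 -c "
from h import *
x,y=cap(210.5,.062,.032);print(x,y)
to(x,y,.155,30.5)
save('wrist','w9')"
```

```text
time: 13.07
ee_pos: [0.5237, 0.0688, 0.1561]
eef_rot: [-1.688, -2.649, -0.002]
force: [-0.0, 0.3, 1.3]
width: 0.002
0.524320219667368 0.06976048836230753
t 13.07 tcp [0.5237 0.0688 0.1561] yaw 24.99 F [-0.01  0.27  1.31] w 0.002 | turn [ 0.03 -0.06 -5.51] shift [0.6 1.  1.1]
```

View pics/w9.png

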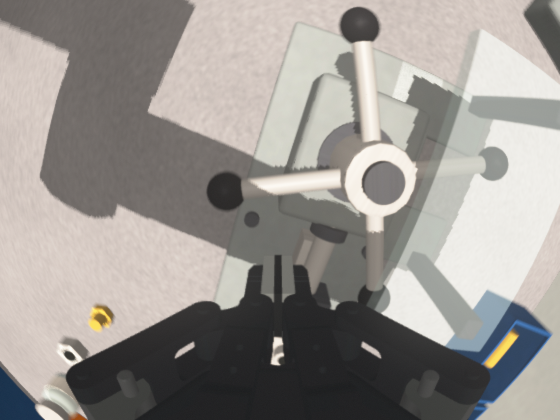

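Run:
```python
from h import *
h=onz('w9',384,182,.128,True)
print('hub',h)
for u,v in [(226,190),(360,25),(493,163),(374,299)]:
  b=onz('w9',u,v,.110,True);print(b,np.linalg.norm((b-h)[:2]),np.degrees(np.arctan2(*(b-h)[[1,0]]))%90, np.degrees(np.arctan2(*(b[:2]-AX)[[1,0]]))%90)
```

```text
hub [0.56129487 0.13009399 0.128     ]
[0.48343638 0.08313833 0.11      ] 0.0909218293593645 31.093747900286502 30.324600691096066
[0.51265195 0.20684815 0.11      ] 0.09086987845502138 32.3644620498449 32.04124048795079
[0.6368515  0.17775888 0.11      ] 0.08933501622050906 32.24577332201799 33.013390701352634
[0.60784167 0.05296764 0.11      ] 0.09008373174279935 31.111550585254598 31.429385137605443
```

```bash
python3 -c "
from h import *
x,y=cap(211.7,.062,.028);print(x,y)
to(x,y,.09,31.7)"
```

```text
0.5234629174457323 0.07239804656964599
t 13.12 tcp [0.5251 0.0671 0.1562] yaw 25.11 F [ 1.26 -0.9   0.18] w 0.002 | turn [ 0.06  0.06 -6.59] shift [ 5.5  0.7 66.2]
```

```bash
python3 -m pendant '[[[0,0,-6.6],[3,0,15],1],[[0,0,-6.6],[3,0,40],1],[[0,0,-6.6],[3,0,60],1],[[0,0,-6.6],[3,0,66],1],[[0,0,-6.6],[3,0,66],1]]'
python3 -c "
from h import *
x,y=cap(211.7,.062,.018)
to(x,y,.09,31.7);push(0)"
```

```text
time: 13.53
ee_pos: [0.5208, 0.0721, 0.0886]
eef_rot: [-1.541, -2.733, 0.002]
force: [-0.1, 0.4, -0.4]
width: -0.001
t 13.53 tcp [0.5208 0.0721 0.0886] yaw 31.16 F [-0.13  0.44 -0.43] w -0.001 | turn [-0.17 -0.14 -0.54] shift [ 8.9  2.3 -1.3]
t 13.53 z 0.0886 yaw 31.16 g 27.4 r 64.1 Ftool [0.4 0.1 0.4] wt [ 0.04  0.05 -0.02] j6 58.7
```

```bash
python3 -m pendant '[[[0,0,-0.5],[4,1,-1],1],[[0,0,-0.5],[6,2,-1],1],[[0,0,-0.5],[7,2,-1],1],[[0,0,-0.5],[8,2,-1],1],[[0,0,-0.5],[9,2,-1],1],[[0,0,-0.5],[10,2,-1],1],[[0,0,-0.5],[11,2,-1],1]]'
python3 -c "
from h import *
push(0)"
```

```text
time: 14.12
ee_pos: [0.5189, 0.0823, 0.0914]
eef_rot: [1.529, 2.744, 0.0]
force: [-0.0, -0.0, -0.1]
width: 0.001
t 14.12 z 0.0914 yaw 31.74 g 17.1 r 60.7 Ftool [-0.  -0.   0.1] wt [-0.03 -0.06  0.03] j6 59.2
```

```bash
python3 -m pendant '[[[0,0,1],[1.1,-0.3,0],1],[[0,0,2],[2.2,-0.6,0],1],[[0,0,3],[3.3,-0.8,0],1],[[0,0,4],[4.4,-1,0],1],[[0,0,5],[5.5,-1.2,0],1],[[0,0,6],[6.6,-1.4,0],1],[[0,0,8],[8.8,-1.8,0],1],[[0,0,10],[11,-2,0],1]]'
python3 -c "
from h import *
push(0)"
```

```text
time: 14.78
ee_pos: [0.5124, 0.0881, 0.0914]
eef_rot: [1.766, 2.593, -0.005]
force: [1.7, -7.6, -1.7]
width: 0.001
t 14.78 z 0.0914 yaw 21.5 g 19.9 r 60.6 Ftool [-7.7 -1.2  1.7] wt [-1.56 -0.47  0.04] j6 70.3
```

```bash
python3 -m pendant '[[[0,0,2],[2.2,-0.6,0],1],[[0,0,4],[4.4,-1,0],1],[[0,0,7],[7.7,-1.6,0],1],[[0,0,10],[11,-2,0],1],[[0,0,13],[14.4,-2.2,0],1],[[0,0,16],[17.7,-2.3,0],1],[[0,0,19],[21.1,-2.2,0],1],[[0,0,22],[24.5,-1.9,0],1]]'
python3 -c "
from h import *
push(0)"
```

```text
time: 15.45
ee_pos: [0.5002, 0.1101, 0.0912]
eef_rot: [2.229, 2.208, -0.007]
force: [-0.6, -8.6, 2.4]
width: 0.001
t 15.45 z 0.0912 yaw -0.55 g 19.2 r 61.2 Ftool [-8.6 -0.5 -2.4] wt [-1.62  0.15  0.11] j6 94.9
```

```bash
python3 -m pendant '[[[0,0,2],[2.2,-0.6,0],1],[[0,0,4],[4.4,-1,0],1],[[0,0,7],[7.7,-1.6,0],1],[[0,0,10],[11,-2,0],1],[[0,0,13],[14.4,-2.2,0],1],[[0,0,16],[17.7,-2.3,0],1],[[0,0,19],[21.1,-2.2,0],1],[[0,0,22],[24.5,-1.9,0],1]]'
python3 -c "
from h import *
push(0)"
```

```text
time: 16.12
ee_pos: [0.4975, 0.1349, 0.0911]
eef_rot: [2.61, 1.743, -0.007]
force: [-3.0, -7.7, 4.7]
width: -0.002
t 16.12 z 0.0911 yaw -22.54 g 18.9 r 61.5 Ftool [-8.3  0.1 -4.7] wt [-1.52  0.6  -0.  ] j6 119.7
```

```bash
python3 -m pendant '[[[0,0,2],[2.2,-0.6,0],1],[[0,0,4],[4.4,-1,0],1],[[0,0,6],[6.6,-1.4,0],1],[[0,0,8],[8.8,-1.8,0],1],[[0,0,10],[11,-2,0],1],[[0,0,12],[13.3,-2.2,0],1],[[0,0,14],[15.5,-2.3,0],1],[[0,0,16],[17.7,-2.3,0],1]]'
python3 -c "
from h import *
push(0);save('side','s10')
im=cv2.imread('pics/s10.png')
cv2.imwrite('pics/s10z.png',cv2.resize(im[150:290,220:380],None,fx=4,fy=4,interpolation=cv2.INTER_CUBIC))"
```

```text
time: 16.78
ee_pos: [0.5016, 0.1523, 0.0911]
eef_rot: [2.827, 1.364, -0.007]
force: [-4.6, -7.4, 5.5]
width: -0.001
t 16.78 z 0.0911 yaw -38.48 g 18.9 r 61.5 Ftool [-8.7  1.  -5.5] wt [-1.35  0.78 -0.05] j6 137.4
```

View pics/s10z.png

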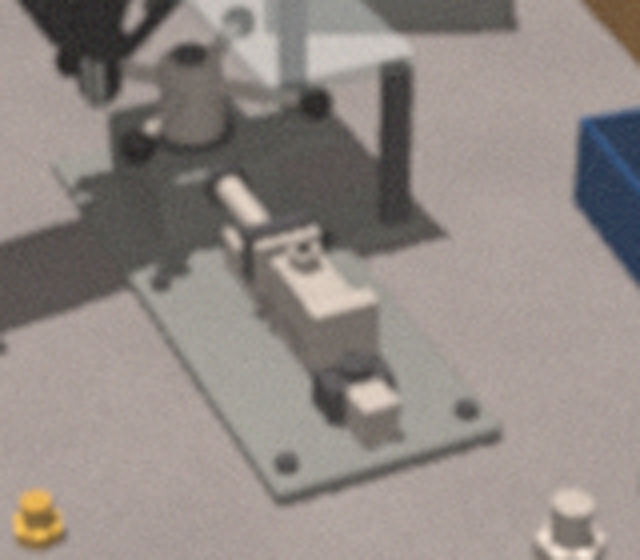

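```bash
python3 -m pendant '[[[0,0,2],[2.2,-0.6,0],1],[[0,0,4],[4.4,-1,0],1],[[0,0,6],[6.6,-1.4,0],1],[[0,0,8],[8.8,-1.8,0],1],[[0,0,10],[11,-2,0],1]]'
python3 -c "
from h import *
push(0)"
```

```text
time: 17.25
ee_pos: [0.5065, 0.1622, 0.091]
eef_rot: [2.935, 1.113, -0.008]
force: [-4.7, -7.0, 5.7]
width: -0.002
t 17.25 z 0.091 yaw -48.47 g 19.1 r 61.5 Ftool [-8.2  2.1 -5.7] wt [-1.34  0.89 -0.01] j6 148.4
```

```bash
python3 -m pendant '[[[0,0,2],[2.2,-0.6,0],1],[[0,0,4],[4.4,-1,0],1],[[0,0,6],[6.6,-1.4,0],1],[[0,0,8],[8.8,-1.8,0],1],[[0,0,10],[11,-2,0],1],[[0,0,11],[12.1,-2.1,0],1]]'
python3 -c "
from h import *
push(0)"
python3 -m pendant '[[[0,0,0],[-6,0,0],1],[[0,0,0],[-14,0,0],1],[[0,0,0],[-20,0,-20],1],[[0,0,0],[-20,0,-50],1],[[0,0,-7],[-25,0,-65],1],[[0,0,-14],[-30,0,-65],1],[[0,0,-21],[-35,0,-65],1],[[0,0,-28],[-40,0,-65],1]]'
python3 -c "
from h import *
x,y=cap(210,.062,.032)
to(x,y,.155,25)"
```

```text
time: 17.75
ee_pos: [0.5136, 0.1719, 0.0908]
eef_rot: [3.028, 0.827, -0.009]
force: [-6.6, -6.5, 5.9]
width: 0.002
t 17.75 z 0.0908 yaw -59.44 g 19.3 r 61.5 Ftool [-9.   2.3 -5.9] wt [-1.24  1.09 -0.03] j6 160.3
time: 18.42
ee_pos: [0.4813, 0.1533, 0.1566]
eef_rot: [-2.733, -1.549, -0.002]
force: [-0.8, -0.4, -0.4]
width: -0.004
t 18.42 tcp [0.4813 0.1533 0.1566] yaw -30.92 F [-0.77 -0.35 -0.41] w -0.004 | turn [ 6.000e-02 -5.000e-02 -5.592e+01] shift [-49.6  79.2   1.6]
```

```bash
python3 -m pendant '[[[0,0,-7],[-5,8,0],1],[[0,0,-14],[-11,18,0],1],[[0,0,-21],[-18,30,0],1],[[0,0,-28],[-25,41,0],1],[[0,0,-35],[-32,52,0],1],[[0,0,-42],[-38,62,0],1],[[0,0,-49],[-44,71,0],1],[[0,0,-56],[-50,80,0],1]]'
python3 -c "
from h import *
save('wrist','w11')"
```

```text
time: 19.08
ee_pos: [0.5239, 0.0687, 0.1561]
eef_rot: [-1.686, -2.65, -0.001]
force: [0.3, -0.3, -0.1]
width: 0.001
```

View pics/w11.png

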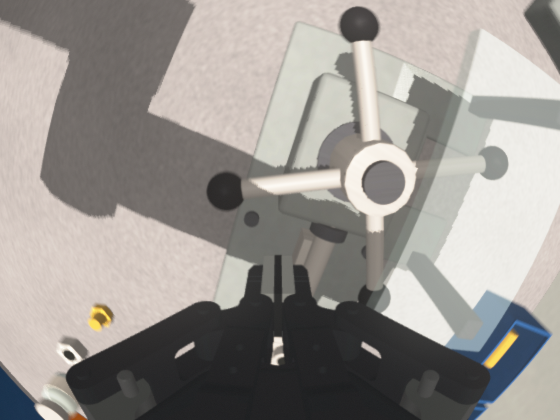

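The view repeats the previous one, with the ball at (226,190), so the next spoke sits at 211.7°. I use the same approach and then push slowly.

```bash
python3 -m pendant '[[[0,0,-6.6],[3,0,15],1],[[0,0,-6.6],[3,0,40],1],[[0,0,-6.6],[3,0,60],1],[[0,0,-6.6],[3,0,66],1],[[0,0,-6.6],[3,0,66],1]]'
python3 -c "
from h import *
push(0)"
python3 -m pendant '[[[0,0,-0.5],[4,1,-1],1],[[0,0,-0.5],[6,1.5,-1],1],[[0,0,-0.5],[7,1.5,-1],1],[[0,0,-0.5],[8,1.5,-1],1],[[0,0,-0.5],[9,1.5,-1],1],[[0,0,-0.5],[10,1.5,-1],1],[[0,0,-0.5],[11,1.5,-1],1]]'
python3 -c "
from h import *
push(0)"
```

```text
time: 19.55
ee_pos: [0.521, 0.0721, 0.0886]
eef_rot: [-1.539, -2.735, 0.002]
force: [-0.1, 0.4, -0.1]
width: 0.001
t 19.55 z 0.0886 yaw 31.26 g 27.4 r 64.1 Ftool [0.4 0.1 0.1] wt [ 0.   -0.02  0.01] j6 58.6
time: 20.13
ee_pos: [0.5186, 0.0821, 0.0914]
eef_rot: [1.527, 2.745, 0.0]
force: [-0.6, 0.1, -0.1]
width: 0.001
t 20.13 z 0.0914 yaw 31.84 g 17.1 r 61.1 Ftool [ 0.4 -0.5  0.1] wt [ 0.02 -0.    0.06] j6 59.1
```

```bash
python3 -m pendant '[[[0,0,1],[1.1,-0.3,0],1],[[0,0,2],[2.2,-0.6,0],1],[[0,0,3],[3.3,-0.8,0],1],[[0,0,4],[4.4,-1,0],1],[[0,0,5],[5.5,-1.2,0],1],[[0,0,6],[6.6,-1.4,0],1]]'
python3 -c "
from h import *
push(0)"
```

```text
time: 20.63
ee_pos: [0.5153, 0.0846, 0.0914]
eef_rot: [1.67, 2.655, -0.005]
force: [2.8, -7.0, -2.1]
width: 0.001
t 20.63 z 0.0914 yaw 25.65 g 19.9 r 60.8 Ftool [-7.6 -0.5  2.1] wt [-1.56 -0.64  0.05] j6 65.7
```

```bash
python3 -m pendant '[[[0,0,1],[1.1,-0.3,0],1],[[0,0,2],[2.2,-0.6,0],1],[[0,0,3],[3.3,-0.8,0],1],[[0,0,4],[4.4,-1,0],1]]'
python3 -c "
from h import *
push(0)"
```

```text
time: 20.97
ee_pos: [0.5122, 0.0879, 0.0914]
eef_rot: [1.762, 2.595, -0.006]
force: [2.7, -7.7, -1.4]
width: -0.002
t 20.97 z 0.0914 yaw 21.64 g 19.8 r 60.9 Ftool [-8.2 -0.3  1.5] wt [-1.64 -0.54  0.06] j6 70.1
```

```bash
python3 -m pendant '[[[0,0,1],[1.1,-0.3,0],1],[[0,0,2],[2.2,-0.6,0],1],[[0,0,3],[3.3,-0.8,0],1],[[0,0,4],[4.4,-1,0],1]]'
python3 -c "
from h import *
push(0)"
```

```text
time: 21.3
ee_pos: [0.5093, 0.0915, 0.0914]
eef_rot: [1.852, 2.532, -0.006]
force: [2.5, -8.0, -0.6]
width: 0.003
t 21.3 z 0.0914 yaw 17.64 g 19.7 r 61.1 Ftool [-8.4 -0.1  0.7] wt [-1.66 -0.36  0.05] j6 74.6
```

```bash
python3 -m pendant '[[[0,0,1],[1.1,-0.3,0],1],[[0,0,2],[2.2,-0.6,0],1],[[0,0,3],[3.3,-0.8,0],1],[[0,0,4],[4.4,-1,0],1]]'
python3 -c "
from h import *
push(0)"
```

```text
time: 21.63
ee_pos: [0.5066, 0.0954, 0.0913]
eef_rot: [1.939, 2.466, -0.007]
force: [1.4, -8.9, 0.1]
width: 0.001
t 21.63 z 0.0913 yaw 13.64 g 19.6 r 61.2 Ftool [-8.9 -0.7 -0.1] wt [-1.73 -0.2   0.05] j6 79.0
```

```bash
python3 -m pendant '[[[0,0,1],[1.1,-0.3,0],1],[[0,0,2],[2.2,-0.6,0],1],[[0,0,3],[3.3,-0.8,0],1],[[0,0,3],[3.3,-0.8,0],1]]'
python3 -c "
from h import *
push(0);save('side','s12')
im=cv2.imread('pics/s12.png')
cv2.imwrite('pics/s12z.png',cv2.resize(im[190:280,260:340],None,fx=6,fy=6,interpolation=cv2.INTER_CUBIC))"
```

```text
time: 21.97
ee_pos: [0.5051, 0.0978, 0.0913]
eef_rot: [2.002, 2.414, -0.008]
force: [1.0, -10.4, 1.1]
width: -0.005
t 21.97 z 0.0913 yaw 10.65 g 20.0 r 61.2 Ftool [-10.4  -0.9  -1.1] wt [-2.06 -0.25  0.06] j6 82.3
```

View pics/s12z.png

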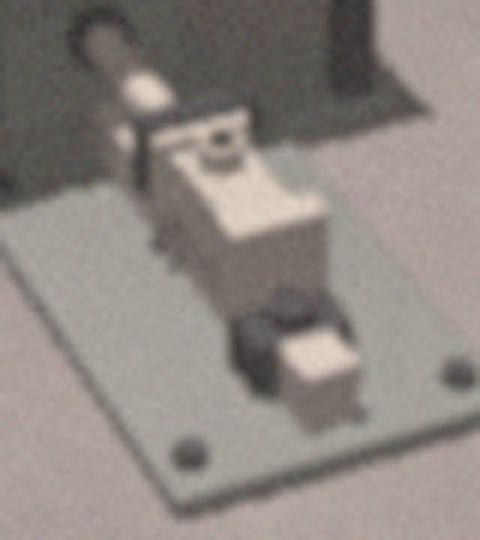

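Resistance is rising (8.9 to 10.4 N), and the side view shows the jaw on the block and the block at the stop. I continue in small steps.

```bash
python3 -m pendant '[[[0,0,1],[1.1,-0.3,0],1],[[0,0,2],[2.2,-0.6,0],1],[[0,0,2],[2.2,-0.6,0],1]]'
python3 -c "
from h import *
push(0)"
```

```text
time: 22.27
ee_pos: [0.5041, 0.0993, 0.0913]
eef_rot: [2.044, 2.377, -0.009]
force: [1.7, -12.3, 0.5]
width: 0.001
t 22.27 z 0.0913 yaw 8.63 g 20.5 r 61.2 Ftool [-12.4  -0.2  -0.4] wt [-2.36 -0.24  0.02] j6 84.6
```

```bash
python3 -m pendant '[[[0,0,1],[1.1,-0.3,0],1],[[0,0,2],[2.2,-0.6,0],1],[[0,0,2],[2.2,-0.6,0],1]]'
python3 -c "
from h import *
push(0)"
```

```text
time: 22.52
ee_pos: [0.5032, 0.1009, 0.0913]
eef_rot: [2.085, 2.34, -0.011]
force: [1.7, -12.9, 0.2]
width: -0.0
t 22.52 z 0.0913 yaw 6.61 g 21.0 r 61.1 Ftool [-13.    0.2  -0.1] wt [-2.67 -0.22  0.07] j6 86.8
```

```bash
python3 -m pendant '[[[0,0,0.5],[0.6,-0.2,0],1],[[0,0,1],[1.2,-0.3,0],1],[[0,0,2],[2.2,-0.6,0],1],[[0,0,2],[2.2,-0.6,0],1]]'
python3 -c "
from h import *
push(0)"
```

```text
time: 22.85
ee_pos: [0.5024, 0.1024, 0.0913]
eef_rot: [2.125, 2.303, -0.012]
force: [1.1, -15.6, 0.9]
width: -0.001
t 22.85 z 0.0913 yaw 4.59 g 21.6 r 61.1 Ftool [-15.7  -0.1  -0.8] wt [-3.02 -0.22  0.02] j6 89.1
```

```bash
python3 -m pendant '[[[0,0,0.5],[0.6,-0.2,0],1],[[0,0,1],[1.2,-0.3,0],1],[[0,0,1],[1.2,-0.3,0],1]]'
python3 -c "
from h import *
push(0)"
```

```text
time: 23.1
ee_pos: [0.5019, 0.1032, 0.0913]
eef_rot: [2.145, 2.284, -0.013]
force: [1.5, -17.1, 1.8]
width: 0.0
t 23.1 z 0.0913 yaw 3.59 g 21.8 r 61.1 Ftool [-17.2   0.4  -1.6] wt [-3.18 -0.23  0.05] j6 90.2
```

The push is 17.2 N at r = 61 mm, equal to about 14 N at 75 mm. That is double the roughly 8.5 N it took to wind freely. I back off and check.

```bash
python3 -m pendant '[[[0,0,0],[-3,0,0],1],[[0,0,0],[-8,0,0],1],[[0,0,0],[-14,0,0],1],[[0,0,0],[-18,0,-20],1],[[0,0,0],[-18,0,-55],1],[[0,0,0],[-18,0,-90],1],[[0,0,0],[-30,0,-110],1],[[0,0,0],[-60,0,-110],1]]'
python3 -c "
from h import *
x,y=cl(0,-.11)
to(x,y,.2,7)"
```

```text
time: 23.77
ee_pos: [0.5081, 0.0505, 0.2061]
eef_rot: [2.138, 2.296, 0.011]
force: [1.5, -0.3, 0.3]
width: -0.001
t 23.77 tcp [0.5081 0.0505 0.2061] yaw 4.09 F [ 1.49 -0.27  0.28] w -0.001 | turn [ 0.47 -0.06 -2.91] shift [-160.4   70.3    6.4]
```

```bash
python3 -m pendant '[[[0,0,-3],[-35,15,0],1],[[0,0,-3],[-70,30,0],1],[[0,0,-3],[-105,45,0],1],[[0,0,-3],[-135,60,0],1],[[0,0,-3],[-155,70,0],1],[[0,0,-3],[-155,70,0],1],[[0,0,-3],[-155,70,0],1]]'
python3 -c "
from h import *
push(0)
save('wrist','w13');save('side','s13')
im=cv2.imread('pics/w13.png')
cv2.imwrite('pics/w13z.png',cv2.resize(im[0:230,200:360],None,fx=2.6,fy=2.6,interpolation=cv2.INTER_CUBIC))
"
```

```text
time: 24.35
ee_pos: [0.5856, -0.1023, 0.2006]
eef_rot: [-2.087, -2.347, -0.0]
force: [0.3, 0.2, -0.1]
width: -0.0
t 24.35 z 0.2006 yaw 6.71 g 232.3 r 3.1 Ftool [0.2 0.3 0.1] wt [ 0.03  0.01 -0.03] j6 66.2
```

View pics/w13z.png

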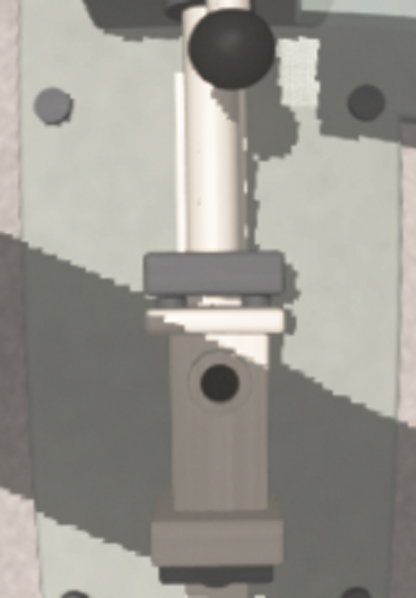

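View pics/s13.png

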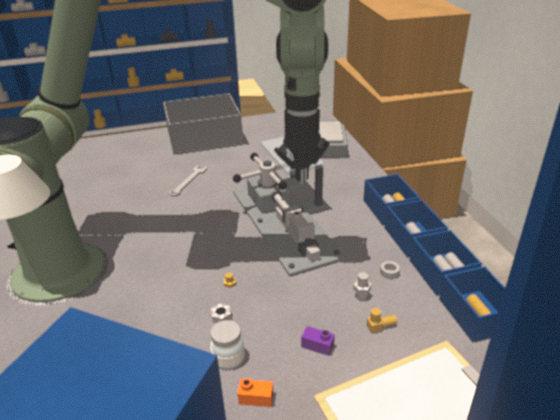

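Run:
```python
from h import *
C=lambda U,V:((U+.5)/2.6-.5+200,(V+.5)/2.6-.5)
o=np.array([.5765,.0047]);ang=np.radians(6.9);ex=np.array([np.cos(ang),np.sin(ang)]);ey=np.array([-ex[1],ex[0]])
for n,q,z in [('port',(219,382),.084),('TL',(169,335),.072),('TR',(269,335),.072),('BL',(172,505),.072),('BR',(267,505),.072),('jawface',(215,332),.079)]:
  p=onz('w13',*C(*q),z,True)[:2];print(n,((p-o)@ex*1000).round(1),((p-o)@ey*1000).round(1))
from plant import close_job
print(close_job())
```

```text
port 1.8 -60.1
TL -13.9 -46.4
TR 17.9 -46.4
BL -13.6 -102.7
BR 18.1 -102.8
jawface 0.6 -45.0
the job is handed in; nothing more can be done
None
```

The block is clamped on the bed and the job is handed in, at about 24.5 s of the 72 s allowed. No verdict is reported, so the points below rest on my own checks.

- **Placing:** I set the plain grey steel block on the bed, port up and lengthwise, and let go of it. I left the purple and orange ones alone.
- **Winding:** I wound the capstan clockwise over three spokes. The push went from about 8–9 N running free to 17.2 N at 61 mm, which equals about 14 N at 75 mm. That last reading was the highest I took, against the 22 N limit. Forces were read only between moves.
- **Last checks:** The block is upright and held between jaw and end stop. Its centre measures about 2 mm off the bed's nominal line (1–2 mm off the bed's own edges) and it is aligned to well under 1°. The robot is clear with about zero force. The other things on the bench look unmoved in the side view, by eye only.
- **Disagreement:** The end-stop face measured -105 to -107 mm, depending on the view. The jaw met the block within that range, and none of my checks failed.

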